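Turn a sample carrier against a corner post and seat it for reading

TASK

The square sample carrier is too wide to grip: leaving it flat on the bench, push its orange edge against the steel corner post so that it pivots a quarter turn about the post, until the orange edge lies along the rail, and press it square to the rail. Then slide it along the rail to the end block and push gently until the red sprung button gives by at least half its travel, hold it a moment, let go and leave the carrier seated there. Push with care, never hard against the metal (stay below about 20 N), and do not disturb the other things on the bench.

Things in the scene. Friction and masses are not known exactly. Their poses are not given: they have to be found in the camera images.
- carrier: Square sample carrier, 92 x 92 mm, 26 mm high, black with a blue sprayed panel on top and one orange index edge; 0.25 to 0.5 kg, loose, slides flat on the bench. Origin: centre of its underside; z up; its +x axis points out of the middle of the orange edge side (46 mm from the origin). At the start the orange edge faces away from the robot, roughly toward the post, which stands in the way of its right part.
- carrier_index (a point): Middle of the carrier's orange side, 13 mm above its underside (46 mm along the carrier's +x).
- corner_stop: Aluminium corner stop screwed to the bench. Origin: on the post's axis at bench level. In its frame: rail, 26 mm high, from x = 12 to 140 mm, its working face at y = +8 mm looking to +y; end block, 26 mm high, at x = 118 to 140, y = 8 to 102 mm, carries the red button. Open toward +y and -x. Its +x points roughly away from the robot.
- seat (a point): Where the carrier's centre (underside) belongs: 60 mm along x, 54 mm along y of the corner stop, where the carrier just touches the rail and the untouched button. Seated, the carrier's +x axis (orange side) faces the stop's -y, against the rail: a quarter turn clockwise, seen from above, from its start, when its +x roughly agrees with the stop's +x.
- post: Steel post, 16 mm diameter, 45 mm high with a yellow cap, fixed at the front end of the rail; origin on its axis at bench level. Its +y side is flush with the rail's working face. Friction of the carrier on bench, post, rail and fingers is dry and high (about 1): pushed straight at the post it wedges there; it turns freely when the push goes round the post.
- end_button (a joint): Red sprung button of the end block, 16 mm diameter, axis along the stop's x at y = 54 mm, 13 mm above the bench; its face is at x = 106 mm when out. Value: m pushed in, 0 out to 0.005 fully in; spring 2 N per mm (about 5 N at half travel), the carrier's own sliding friction comes on top. It springs back part of the way when released.
- block: Bystander: grey sanding block, 63 x 110 x 22 mm, right of the balance; origin centre of underside.
- cup: Bystander: mixing cup, 75 mm diameter, 86 mm high, right of the balance; origin centre of underside. Beside it, farther right, stands a tall dark heat gun (x beyond 0.42, 0.25 m high), and a screen hangs above the bench behind it, lower edge about 0.5 m up, x beyond 0.5: pass in front of them.

How it is judged:
By the outcome, as a careful person would: the job done as asked, in the order asked, and still so for the second after the job is handed in, with the robot touching nothing.
It also fails if it takes over 72 s, if anything falls off the work surface, if the arm or the gripper's body presses on something with over 40 N, if the wrist force passes 120 N, or if a joint passes its speed limit or range.

ROBOT

A 6-joint arm with a two-finger parallel gripper is mounted at the origin on a cart in front of the work surface, level with it; the furniture and walls round the work are solid. World frame = base frame: x ahead of the robot, y to its left, z up, the work surface at z = 0. Lengths are in m, angles in rad, forces in N, time in s.
With the tool pointing down it reaches from about 0.275 to 0.85 m from the base axis. Payload 5.2 kg.
Tool frame: the origin (TCP) lies at the very end of the fingers, on their centre line; the grasp point (between the pads) lies 19 mm behind it; z points along the fingers, y is the line along which they close (so a half turn about z gives the same grasp; the last joint's range is limited). The gripper opens to 85 mm and grips with 20 to 120 N. Pads are 22 mm wide; open, the fingers measure 114 mm over their backs; the gripper's body (76 mm by 85 mm) begins 54 mm behind the grasp point. The pads swing forward as they close: fully open they stand 13 mm farther back than shut.
Start: joints at [-1.307, 0.259, 1.535, -0, 1.348, -0.203], TCP at [0.248, -0.491, 0.231] pointing down, gripper open.
Joint ranges: [-3.14, 3.14], [-0.91, 2.08], [0.19, 2.58], [-1.22, 4.36], [0.22, 2.71], [-3.12, 3.12]. Speed limits (rad/s): [2.57, 2.57, 3.14, 3.14, 3.14, 3.14].

INTERFACE

Orientations are given as a rotation vector (axis times angle).
In Python, from station import r, vision, nets gives the robot as it stands. The module is installed in compiled form; this text tells all that it offers.
- The arm moves only by the tool arm_command, never from a script. Its argument "series" is a list of rows, each a list of 3 entries, a list of its own where there are three numbers: the shift along the tool's x, y, z in cm, then the turn about the tool's z in degrees, then the closure, from 0 (fully open) to 1 (shut). In form: [[[dx, dy, dz], yaw, fingers], ...]. A call has 1 to 10 rows; each row shifts and turns the commanded pose from where the row before left it, along the tool's axes as they then stand; what a row does not reach is not made up. A row lasts 1/12 s, in which the tool goes at most 41.7 mm and 7.16 degrees, less where a joint would pass 70% of its speed; a pose out of reach is approached as far as the arm can. A call with a gripper value outside its range is refused whole. The fingers move at their own pace and stop on an object; "squeeze" is the grip in N (left out, the last holds). Time passes only in rows, so rows that do not move let the fingers close. It gives the time, the measured TCP pose, the force, the opening and the grip force at its end, in the units of the state.
- r.observe(): the state, without advancing time (a new reading comes with each control period).
- vision.camera(name): name is "scene" or "top" or "wrist"; returns the picture (400x640x3 uint8, blue, green, red); there is no depth.
- vision.camera_params(name): a dict with "fx", "fy", "cx", "cy" (pixels), "extrinsics" (4x4, takes a point from world to camera coordinates). Camera axes: x right, y down, z forward; pixel columns grow to the right and rows downward; lengths in m; the calibration is good to about 2 mm. A picture is of the moment at which its call begins: read the wrist's pose just before it. camera_params takes no time and is no camera call; for the wrist camera it gives the pose at the moment of the call.
- r.sign_off(): hands the job in; it is judged then, once.
Trained networks look in the newest picture that a camera, given by its name, has taken for a name from the list of things; names that differ only in an ending like _2 or _b are one class to them, and where a whole thing is asked for, a point or a joint stands for the part that bears it (a point fixed in the world has none). Each returns a list of dicts, best first, with "confidence" (0 to 1); they miss things now and then, are a little off and sometimes report something else, mostly with a low value. They report only what shows in the picture. A call takes as long as a camera call.
- nets.boxes_of(target, camera): "centre" ([x, y, z] in m, in world coordinates, good to about 4 mm: the middle of the surface that is visible of it).
- nets.mark_of(target, camera): "centre" ([x, y, z] in m, in world coordinates, good to about 4 mm: a listed point, or the origin of a listed thing).
The state is a dict: "t": time; "joint_positions": joint angles; "qvel": joint speeds; "effort": joint torques, N m; "tool_pos": TCP position; "tool_rot": TCP orientation; "wrist_force": force on the tool from outside, world axes, zero at the start; "torque": the same for the moment, N m; "opening": opening from 0.0 (shut) to 1.0 (fully open); "gripper_force": force on a finger pad.
Only numpy, scipy, OpenCV 4.12 (cv2) and the standard library are available. Lean on these libraries where they do the work, as an engineer would, in place of code of your own. Each camera call takes 0.05 s, during which the arm holds its last target. There are 200 camera calls.

## Working session

There is one attempt and no reset: what is moved stays moved. The work goes in short steps, Python scripts to look and compute and a tool call to move; the robot and the scene stay as the last step left them, time stands still between calls to the robot, and variables do not carry over. Pictures are saved under pics/ and viewed, at most 10 in all, crops included, and the job is handed in when it is done.

Besides the shell and the picture viewer there is one more tool, called by a JSON object that holds its "op" and its "data", one argument or row to a line. arm_command: Moves the arm, as the interface text tells. Its arguments: {"type":"object","properties":{"series":{"type":"array","items":{"type":"array"}},"squeeze":{"type":"number"}},"required":["series"]}

```bash
mkdir -p pics; python3 - <<'E'
from station import r, vision, nets
import cv2, numpy as np
s=r.observe(); print({k:np.round(s[k],3) for k in ("t","tool_pos","tool_rot","wrist_force","opening")})
for c in ("scene","top"):
    im=vision.camera(c); cv2.imwrite(f"pics/{c}0.png",im)
    for n in ("carrier","carrier_index","corner_stop","seat","post","end_button","block","cup"):
        try:
            m=nets.mark_of(n,c); print(c,n,[(np.round(d["centre"],3),round(d["confidence"],2)) for d in m[:2]])
        except Exception as e: print(c,n,e)
p=vision.camera_params("top"); print(p)
E
```

```text
{'t': np.float64(0.0), 'tool_pos': array([ 0.247, -0.491,  0.23 ]), 'tool_rot': array([-3.055, -0.726,  0.   ]), 'wrist_force': array([0.324, 0.123, 0.876]), 'opening': np.float64(1.001)}
scene carrier [(array([0.379, 0.321, 0.005]), 0.81)]
scene carrier_index [(array([0.427, 0.334, 0.012]), 0.69)]
scene corner_stop [(array([0.472, 0.318, 0.001]), 0.91)]
scene seat [(array([0.513, 0.386, 0.001]), 0.87), (array([0.426, 0.334, 0.012]), 0.26)]
scene post [(array([ 0.47 ,  0.319, -0.003]), 0.47)]
scene end_button it knows: block, carrier, carrier_index, corner_stop, cup, post, seat
scene block [(array([ 0.487, -0.035,  0.004]), 0.65)]
scene cup [(array([ 0.45 , -0.167,  0.001]), 0.74)]
top carrier [(array([ 0.382,  0.324, -0.003]), 0.71)]
top carrier_index [(array([0.423, 0.331, 0.014]), 0.83)]
top corner_stop [(array([0.471, 0.321, 0.004]), 0.97)]
top seat []
top post [(array([ 0.471,  0.32 , -0.001]), 0.4)]
top end_button it knows: block, carrier, carrier_index, corner_stop, cup, post, seat
top block []
top cup [(array([ 0.456, -0.167, -0.002]), 0.87)]
{'fx': 440.4395011714668, 'fy': 440.4395011714668, 'cx': 317.7160007645221, 'cy': 195.1248198397636, 'extrinsics': array([[ 0.02128334, -0.99941888,  0.02662545,  0.11325893],
       [-0.99635972, -0.02340204, -0.0819735 ,  0.5050852 ],
       [ 0.08254895, -0.02478386, -0.99627879,  1.10679134],
       [ 0.        ,  0.        ,  0.        ,  1.        ]])}
```

View pics/top0.png

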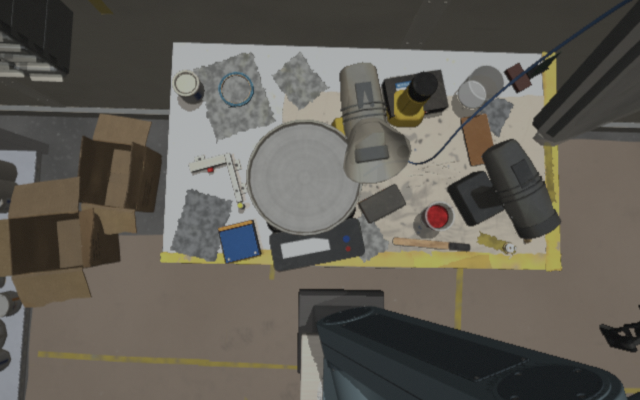

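View pics/scene0.png

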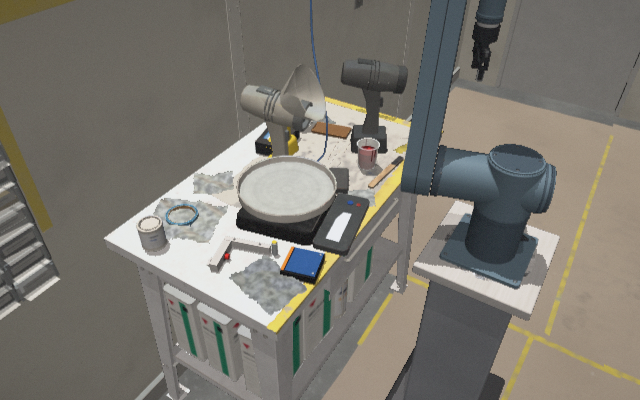

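The top view shows the carrier at about px (239,242) with its orange edge up. The post is at (240,206), the rail runs up to (229,155), the end block goes left to (192,165), and the button is at (210,171). The balance is just right of the carrier. The scene view agrees. I'll travel along the front at x≈0.3 and then look from close by.

{"op": "arm_command", "data": {
  "series": [
    [[2.64, -2.94, 0], 0, 1],
    [[2.64, -2.94, 0], 0, 1],
    [[2.64, -2.94, 0], 0, 1],
    [[2.64, -2.94, 0], 0, 1],
    [[2.64, -2.94, 0], 0, 1],
    [[1.68, -3.35, 0], 0, 1],
    [[1.68, -3.35, 0], 0, 1],
    [[1.68, -3.35, 0], 0, 1],
    [[1.68, -3.35, 0], 0, 1],
    [[1.68, -3.35, 0], 0, 1]
  ]
}}

```text
t: 1.63
tool_pos: [0.2985, -0.1115, 0.2315]
tool_rot: [3.056, 0.725, 0.001]
wrist_force: [1.1, 0.6, 0.5]
opening: -0.002
gripper_force: 0.0
```

{"op": "arm_command", "data": {
  "series": [
    [[1.68, -3.35, 0], 0, 1],
    [[1.68, -3.35, 0], 0, 1],
    [[1.68, -3.35, 0], 0, 1],
    [[1.68, -3.35, 0], 0, 1],
    [[1.68, -3.35, 0], 0, 1],
    [[1.68, -3.35, 0], 0, 1],
    [[1.68, -3.35, 0], 0, 1],
    [[1.68, -3.35, 0], 0, 1],
    [[1.68, -3.35, 0], 0, 1],
    [[1.68, -3.35, 0], 0, 1]
  ]
}}

```text
t: 2.47
tool_pos: [0.2976, 0.2638, 0.2316]
tool_rot: [-3.056, -0.728, -0.002]
wrist_force: [1.4, -0.5, 0.6]
opening: -0.002
gripper_force: 0.0
```

{"op": "arm_command", "data": {
  "series": [
    [[0, 0, 0], -7, 1],
    [[0, 0, 0], -7, 1],
    [[0, 0, 0], -7, 1],
    [[0, 0, 0], -7, 1],
    [[0, 0, 0], -7, 1],
    [[0, 0, 0], -7, 1],
    [[0, 0, 0], -7, 1],
    [[0, 0, 0], -7, 1],
    [[0, 0, 0], -7, 1],
    [[0, 0, 0], -7, 1]
  ]
}}

```text
t: 3.3
tool_pos: [0.2982, 0.2617, 0.2314]
tool_rot: [2.08, 2.354, 0.001]
wrist_force: [0.0, 0.0, 0.3]
opening: -0.004
gripper_force: 0.0
```

{"op": "arm_command", "data": {
  "series": [
    [[0, 0, 0], -7, 1],
    [[0, 0, 0], -7, 1],
    [[0, 0, 0], -7, 1],
    [[0, 0, 0], -7, 1],
    [[0, 0, 0], -7, 1],
    [[0, 0, 0], -7, 1],
    [[0, 0, 0], -7, 1],
    [[0, 0, 0], -7, 1],
    [[0, 0, 0], -7, 1],
    [[0, 0, 0], -7, 1]
  ]
}}

```text
t: 4.13
tool_pos: [0.2982, 0.2617, 0.2315]
tool_rot: [0.353, 3.121, 0.0]
wrist_force: [0.5, 1.6, -0.1]
opening: 0.002
gripper_force: 0.0
```

```bash
cat > h.py <<'E'
from station import r, vision, nets
import cv2, numpy as np
from scipy.spatial.transform import Rotation as R
def st():
    s=r.observe(); M=R.from_rotvec(s["tool_rot"]).as_matrix()
    print("t",round(float(s["t"]),2),"tcp",np.round(s["tool_pos"],4),"xang",round(np.degrees(np.arctan2(M[1,0],M[0,0])),2),"F",np.round(s["wrist_force"],1),"q6",np.round(s["joint_positions"][5],2))
    return s,M
def back(p,uv,z):  # pixels -> world points on plane z
    uv=np.atleast_2d(np.float64(uv)); E=p["extrinsics"]; o=-E[:3,:3].T@E[:3,3]
    d=np.c_[(uv[:,0]-p["cx"])/p["fx"],(uv[:,1]-p["cy"])/p["fy"],np.ones(len(uv))]@E[:3,:3]
    return o+d*((z-o[2])/d[:,2])[:,None]
def proj(p,X):
    X=np.atleast_2d(X); c=X@p["extrinsics"][:3,:3].T+p["extrinsics"][:3,3]
    return c[:,:2]/c[:,2:]*[p["fx"],p["fy"]]+[p["cx"],p["cy"]]
def go(M,d): return np.round(100*M.T@np.array(d),2)
E
python3 - <<'E'
from h import *
st(); p=vision.camera_params("wrist"); im=vision.camera("wrist"); cv2.imwrite("pics/w0.png",im)
print(proj(p,[[.38,.322,.026],[.471,.32,.045],[.513,.386,0]]))
E
```

```text
t 4.13 tcp [0.2982 0.2617 0.2315] xang 167.09 F [ 0.5  1.6 -0.1] q6 -0.91
[[387.10742144 224.53747619]
 [400.37325685 298.16937836]
 [444.71306655 293.96270144]]
```

View pics/w0.png

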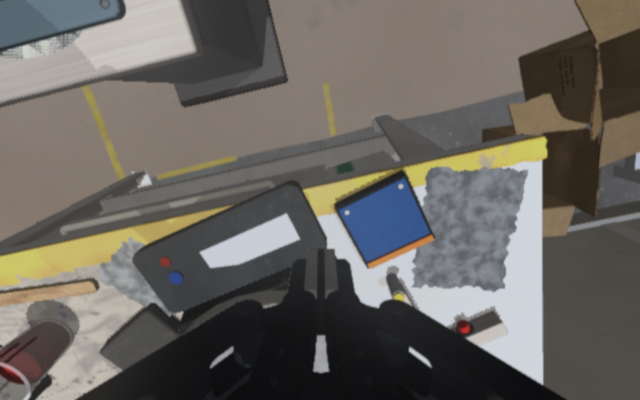

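The wrist view shows the carrier's corners at about (337,208), (403,172), (433,238) and (369,266), with the orange edge at the bottom. The post cap is at (399,298) and the button at (464,327). The balance body is about 25 px to its left.

```bash
python3 - <<'E'
from h import *
p=vision.camera_params("wrist"); im=cv2.imread("pics/w0.png")
hsv=cv2.cvtColor(im,cv2.COLOR_BGR2HSV)
C=back(p,[[337,208],[403,172],[433,238],[369,266]],.026); print("corners",C.round(4).tolist())
def blob(m,roi):
    k=np.zeros_like(m);k[roi]=m[roi]; ys,xs=np.nonzero(k); return np.c_[xs,ys].astype(np.float32)
b=blob(cv2.inRange(hsv,(105,120,50),(125,255,255)),np.s_[160:280,320:450])
W=back(p,b,.026)[:,:2].astype(np.float32); print("blue wrist",len(b),cv2.minAreaRect(W))
y=blob(cv2.inRange(hsv,(22,120,120),(35,255,255)),np.s_[270:320,380:420]); print("cap",len(y),back(p,y.mean(0),.045).round(4) if len(y) else 0)
rd=blob(cv2.inRange(hsv,(0,150,80),(8,255,255)),np.s_[310:345,445:485]); print("btn",len(rd),back(p,rd.mean(0),.016).round(4))
p=vision.camera_params("top"); im=cv2.imread("pics/top0.png"); hsv=cv2.cvtColor(im,cv2.COLOR_BGR2HSV)
b=blob(cv2.inRange(hsv,(105,120,50),(125,255,255)),np.s_[210:270,210:268])
print("blue top",len(b),cv2.minAreaRect(back(p,b,.026)[:,:2].astype(np.float32)))
y=blob(cv2.inRange(hsv,(22,120,120),(35,255,255)),np.s_[195:215,230:250]); print("cap",len(y),back(p,y.mean(0),.045).round(4) if len(y) else 0)
rd=blob(cv2.inRange(hsv,(0,150,80),(8,255,255)),np.s_[160:180,200:220]); print("btn",len(rd),back(p,rd.mean(0),.016).round(4))
cv2.imwrite("pics/tc.png",cv2.resize(im[140:270,180:290],None,fx=5,fy=4.6,interpolation=cv2.INTER_CUBIC))
print(back(p,[[280,235],[268,235],[262,205]],.05).round(3))
E
```

```text
corners [[0.3462, 0.269, 0.026], [0.3202, 0.3495, 0.026], [0.4089, 0.3737, 0.026], [0.43, 0.2923, 0.026]]
blue wrist 4250 ((0.3748084306716919, 0.3201509416103363), (0.07758251577615738, 0.0837879404425621), 15.700836181640625)
cap 52 [[0.4678 0.3192 0.045 ]]
btn 85 [[0.5618 0.4044 0.016 ]]
blue top 1015 ((0.37690603733062744, 0.3193584382534027), (0.0765887051820755, 0.08421970158815384), 15.342906951904297)
cap 10 [[0.4707 0.3175 0.045 ]]
btn 17 [[0.5627 0.4018 0.016 ]]
[[0.399 0.216 0.05 ]
 [0.399 0.246 0.05 ]
 [0.472 0.263 0.05 ]]
```

View pics/tc.png

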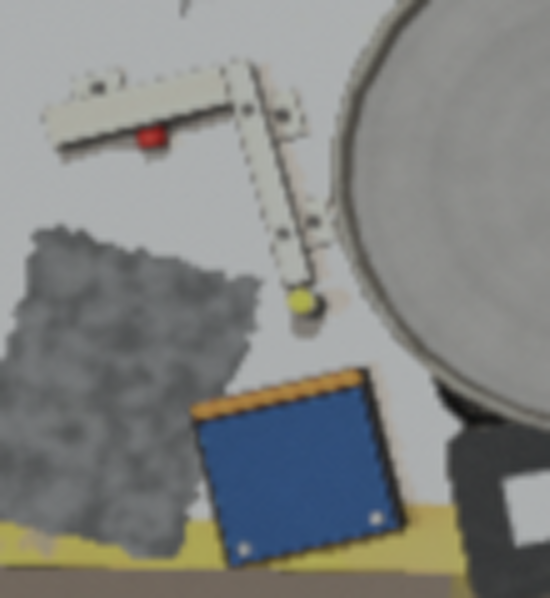

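Estimate: stop yaw ≈15.5°, post at (0.4695, 0.3185), carrier centre at (0.378, 0.3205) with yaw ≈15.5°. In the stop frame that puts the orange edge 34 mm short of the post, with contact 26 mm right of the edge's middle. I'll set the closed fingers behind the rear face, 25 mm to the left of its middle.

{"op": "arm_command", "data": {
  "series": [
    [[0.44, 3.2, 0], 0, 1],
    [[0.44, 3.2, 0], 0, 1],
    [[0, 0, 3.6], -7.1, 1],
    [[0, 0, 3.6], -7.1, 1],
    [[0, 0, 3.6], -7.1, 1],
    [[0, 0, 3.6], -7.1, 1],
    [[0, 0, 3.6], 0, 1],
    [[0, 0, 2.4], 0, 1],
    [[0, 0, 1.2], 0, 1],
    [[0, 0, 0.5], 0, 1]
  ]
}}

```text
t: 5.02
tool_pos: [0.3029, 0.3251, 0.0082]
tool_rot: [0.409, -3.111, 0.003]
wrist_force: [-0.6, -0.0, 0.1]
opening: 0.002
gripper_force: 0.0
```

```bash
python3 - <<'E'
from h import *
s,M=st()
# finger pivot path, stop frame: approach then roll/pivot about post axis
psi=np.radians(15.5); P=np.array([.4695,.3185]); S=np.array([[np.cos(psi),-np.sin(psi)],[np.sin(psi),np.cos(psi)]])
f=S.T@(s["tool_pos"][:2]-P); print("finger in stop",(f*1000).round(1))
E
```

```text
t 5.02 tcp [0.3029 0.3251 0.0082] xang -165.01 F [-0.6 -0.   0.1] q6 -1.26
finger in stop [-158.8   50.8]
```

{"op": "arm_command", "data": {
  "series": [
    [[-0.5, 0, 0], 0, 1],
    [[-0.5, 0, 0], 0, 1],
    [[-0.4, 0, 0], 0, 1],
    [[-0.4, 0, 0], 0, 1],
    [[-0.4, 0, 0], 0, 1],
    [[-0.4, 0, 0], 0, 1],
    [[-0.4, 0, 0], 0, 1],
    [[-0.4, 0, 0], 0, 1],
    [[-0.4, 0, 0], 0, 1],
    [[-0.4, 0, 0], 0, 1]
  ]
}}

```text
t: 5.85
tool_pos: [0.3442, 0.3369, 0.0107]
tool_rot: [0.413, -3.113, 0.0]
wrist_force: [-5.1, 0.8, 3.6]
opening: 0.001
gripper_force: 2.5
```

```bash
python3 - <<'E'
from h import *
st()
p=vision.camera_params("top"); im=vision.camera("top"); cv2.imwrite("pics/t1.png",im)
p2=vision.camera_params("wrist"); w=vision.camera("wrist"); cv2.imwrite("pics/w1.png",w)
cv2.imwrite("pics/c1.png",np.hstack([cv2.resize(im[140:270,180:290],(400,472)),w[80:400:1,200:600][:, :].copy() if 0 else cv2.resize(w[:, 200:600],(400,472))]))
E
```

```text
t 5.85 tcp [0.3442 0.3369 0.0107] xang -164.87 F [-5.1  0.8  3.6] q6 -1.29
```

View pics/c1.png

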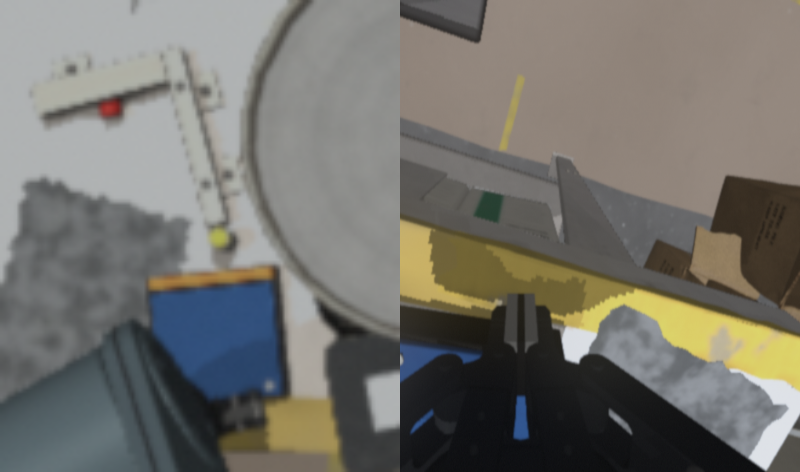

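The carrier has moved forward and already turned a little clockwise. The orange edge, at (150,285)-(275,270) in the left half, is still short of the post cap at (220,238). I'll measure the edge.

```bash
cat >> h.py <<'E'
PSI=np.radians(15.5); P=np.array([.4695,.3185]); S=np.array([[np.cos(PSI),-np.sin(PSI)],[np.sin(PSI),np.cos(PSI)]])
def carrier(cam="top",roi=np.s_[140:275,160:290]):
    """orange strip -> edge ends and carrier heading in the stop frame (mm, deg)"""
    p=vision.camera_params(cam); im=vision.camera(cam); hsv=cv2.cvtColor(im,cv2.COLOR_BGR2HSV)
    m=np.zeros(im.shape[:2],np.uint8); m[roi]=cv2.inRange(hsv,(8,130,90),(20,255,255))[roi]
    ys,xs=np.nonzero(m); W=(back(p,np.c_[xs,ys],.026)[:,:2]-P)@S*1000
    c,(a,b),ang=cv2.minAreaRect(W.astype(np.float32))
    u,_,vt=np.linalg.svd(W-W.mean(0),full_matrices=False); d=vt[0]; t=(W-W.mean(0))@d
    b=np.zeros_like(m); b[roi]=cv2.inRange(hsv,(105,120,50),(125,255,255))[roi]; ys,xs=np.nonzero(b); B=(back(p,np.c_[xs,ys],.026)[:,:2]-P)@S*1000
    n=np.array([-d[1],d[0]]); n=n*np.sign(n@(W.mean(0)-B.mean(0)))
    print(cam,"orange mid",W.mean(0).round(1),"halflen",round(np.ptp(t)/2,1),"heading(stop)",np.degrees(np.arctan2(n[1],n[0])).round(1),"thick",round(min(a,b.shape[0]),1),"blue mid",B.mean(0).round(1))
    return im
def fin():
    s,M=st(); f=(s["tool_pos"][:2]-P)@S*1000; print("finger stop",f.round(1),"ang stop",np.degrees(np.arctan2(M[1,0],M[0,0])-PSI).round(1)%360); return s,M
E
python3 -c "
from h import *
fin(); carrier()"
```

```text
t 5.95 tcp [0.3454 0.3373 0.0108] xang -164.87 F [-2.4  0.1  1. ] q6 -1.29
finger stop [-114.5   51.3] ang stop 179.6
top orange mid [-22.1  13.8] halflen 42.8 heading(stop) -8.9 thick 85.7 blue mid [-63.2  16.4]
```

{"op": "arm_command", "data": {
  "series": [
    [[-0.35, 0.2, 0], 3, 1],
    [[-0.35, 0.25, 0], 3, 1],
    [[-0.35, 0.25, 0], 3, 1],
    [[-0.35, 0.25, 0], 3, 1],
    [[-0.2, 0.4, 0], 3, 1],
    [[-0.2, 0.4, 0], 3, 1],
    [[-0.2, 0.4, 0], 3, 1]
  ]
}}

```text
t: 6.58
tool_pos: [0.3629, 0.3608, 0.0104]
tool_rot: [0.165, 3.137, -0.0]
wrist_force: [-1.1, -0.4, 0.5]
opening: -0.002
gripper_force: 0.6
```

```bash
python3 -c "
from h import *
fin(); carrier()"
```

```text
t 6.58 tcp [0.3629 0.3608 0.0104] xang 174.0 F [-1.1 -0.4  0.5] q6 -0.9
finger stop [-91.4  69.3] ang stop 158.5
top orange mid [-13.2   4.9] halflen 42.2 heading(stop) -23.3 thick 84.4 blue mid [-54.4  20.7]
```

{"op": "arm_command", "data": {
  "series": [
    [[-0.3, 0.4, 0], 3, 1],
    [[-0.25, 0.45, 0], 3, 1],
    [[-0.18, 0.52, 0], 3, 1],
    [[-0.18, 0.52, 0], 3, 1],
    [[-0.18, 0.52, 0], 3, 1],
    [[-0.18, 0.52, 0], 3, 1]
  ]
}}

```text
t: 7.13
tool_pos: [0.38, 0.3863, 0.0102]
tool_rot: [-0.651, -3.07, 0.003]
wrist_force: [-9.5, 0.6, 4.5]
opening: 0.001
gripper_force: 4.0
```

```bash
python3 -c "
from h import *
fin(); carrier()"
```

```text
t 7.13 tcp [0.38   0.3863 0.0102] xang 156.06 F [-9.5  0.6  4.5] q6 -0.57
finger stop [-68.1  89.2] ang stop 140.6
top orange mid [-13.9   1.6] halflen 41.8 heading(stop) -39.5 thick 83.6 blue mid [-47.2  31.4]
```

The forces are fine at about 10 N and the carrier is on the post. The contact has crept to +8 mm though, so the lever is shrinking. I'll move the fingers round to the carrier's right face, near its rear corner, and push round the post from there.

{"op": "arm_command", "data": {
  "series": [
    [[2.3, 0, 0], 0, 1],
    [[0, -3.4, 0], 0, 1],
    [[0, -3.4, 0], 0, 1],
    [[0, -3.4, 0], 0, 1],
    [[-2.1, 0, 0], 0, 1],
    [[-2.1, 0, 0], 0, 1],
    [[0, 0.2, 0], 0, 1]
  ]
}}

```text
t: 7.77
tool_pos: [0.3632, 0.2866, 0.0112]
tool_rot: [0.649, 3.069, 0.004]
wrist_force: [0.8, -0.4, 1.1]
opening: -0.005
gripper_force: 0.0
```

```bash
python3 -c "
from h import *
fin(); im=carrier(); w=vision.camera('wrist')
cv2.imwrite('pics/c2.png',np.hstack([cv2.resize(im[140:270,180:290],(400,472)),cv2.resize(w[:,120:520],(400,472))]))"
```

```text
t 7.77 tcp [0.3632 0.2866 0.0112] xang 156.1 F [ 0.8 -0.4  1.1] q6 -0.73
finger stop [-111.    -2.4] ang stop 140.6
top orange mid [-12.8   3. ] halflen 41.8 heading(stop) -40.7 thick 83.6 blue mid [-30.9  38.3]
```

View pics/c2.png

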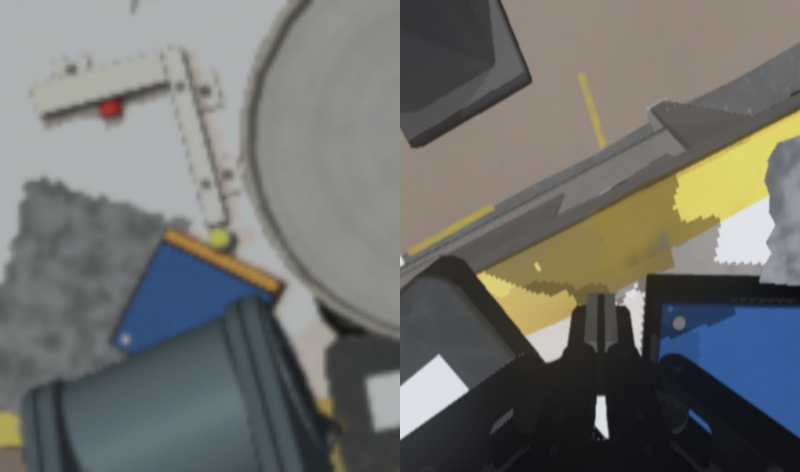

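{"op": "arm_command", "data": {
  "series": [
    [[0.4, 0.4, 0], 0, 1],
    [[0, 0.4, 0], 1, 1],
    [[0.35, 0.4, 0], 3, 1],
    [[0.36, 0.4, 0], 3, 1],
    [[0.36, 0.4, 0], 3, 1],
    [[0.36, 0.4, 0], 3, 1],
    [[0.36, 0.4, 0], 3, 1]
  ]
}}

```text
t: 8.45
tool_pos: [0.352, 0.323, 0.0101]
tool_rot: [-1.072, -2.952, 0.003]
wrist_force: [-0.6, -1.7, 2.0]
opening: 0.001
gripper_force: 1.3
```

```bash
python3 -c "
from h import *
fin(); carrier()"
```

```text
t 8.45 tcp [0.352  0.323  0.0101] xang 140.06 F [-0.6 -1.7  2. ] q6 -0.36
finger stop [-112.    35.8] ang stop 124.6
top orange mid [-16.5   2.4] halflen 41.5 heading(stop) -54.2 thick 82.9 blue mid [-33.4  32.3]
```

{"op": "arm_command", "data": {
  "series": [
    [[0.35, 0.55, 0], 3, 1],
    [[0.35, 0.55, 0], 3, 1],
    [[0.35, 0.55, 0], 3, 1],
    [[0.35, 0.55, 0], 3, 1],
    [[0.35, 0.55, 0], 3, 1],
    [[0.35, 0.55, 0], 3, 1]
  ]
}}

```text
t: 9.0
tool_pos: [0.3578, 0.3591, 0.0095]
tool_rot: [-1.517, -2.744, 0.013]
wrist_force: [-13.9, -3.4, 10.8]
opening: -0.001
gripper_force: 6.8
```

```bash
python3 -c "
from h import *
fin(); carrier()"
```

```text
t 9.0 tcp [0.3578 0.3591 0.0095] xang 122.13 F [-13.9  -3.4  10.8] q6 0.0
finger stop [-96.8  69. ] ang stop 106.6
top orange mid [-17.5   6.6] halflen 42.1 heading(stop) -72.9 thick 84.3 blue mid [-28.2  46.2]
```

{"op": "arm_command", "data": {
  "series": [
    [[0.38, 0.3, 0], 3, 1],
    [[0.38, 0.35, 0], 3, 1],
    [[0.38, 0.4, 0], 3, 1],
    [[0.38, 0.4, 0], 3, 1]
  ]
}}

```text
t: 9.38
tool_pos: [0.3679, 0.3808, 0.0098]
tool_rot: [-1.799, -2.575, 0.003]
wrist_force: [-0.7, -1.2, -0.4]
opening: 0.002
gripper_force: 0.5
```

```bash
python3 -c "
from h import *
fin(); carrier()"
```

```text
t 9.38 tcp [0.3679 0.3808 0.0098] xang 110.13 F [-0.7 -1.2 -0.4] q6 0.24
finger stop [-81.3  87.2] ang stop 94.6
top orange mid [-19.2  10.6] halflen 42.4 heading(stop) -85.4 thick 84.8 blue mid [-19.3  54.3]
```

{"op": "arm_command", "data": {
  "series": [
    [[0.33, 0.4, 0], 2.6, 1],
    [[0.33, 0.4, 0], 2, 1],
    [[0, 0.3, 0], 0, 1],
    [[0, 0.3, 0], 0, 1],
    [[0, 0.2, 0], 0, 1]
  ]
}}

```text
t: 9.85
tool_pos: [0.3771, 0.3915, 0.0098]
tool_rot: [-1.894, -2.499, 0.01]
wrist_force: [-14.9, 3.6, 8.1]
opening: 0.002
gripper_force: 6.5
```

```bash
python3 -c "
from h import *
fin(); carrier()"
```

```text
t 9.85 tcp [0.3771 0.3915 0.0098] xang 105.69 F [-14.9   3.6   8.1] q6 0.32
finger stop [-69.5  95. ] ang stop 90.2
top orange mid [-16.1  13.5] halflen 42.9 heading(stop) -90.3 thick 10.0 blue mid [-11.3  57.4]
```

{"op": "arm_command", "data": {
  "series": [
    [[0, -1.2, 0], 0, 1],
    [[3.2, 0, 0], 0, 1],
    [[0, 3, 0], 0, 1],
    [[0, 3, 0], 0, 1],
    [[0, 3, 0], 0, 1],
    [[-0.8, 0, 0], 0, 1],
    [[-0.3, 0, 0], 0, 1],
    [[-0.2, 0, 0], 0, 1],
    [[-0.2, 0, 0], 0, 1],
    [[-0.2, 0, 0], 0, 1]
  ]
}}

```text
t: 10.73
tool_pos: [0.4506, 0.4293, 0.0102]
tool_rot: [-1.898, -2.497, -0.003]
wrist_force: [-9.0, 17.5, -1.5]
opening: -0.003
gripper_force: 9.3
```

```bash
python3 -c "
from h import *
fin(); carrier()"
```

```text
t 10.73 tcp [0.4506 0.4293 0.0102] xang 105.52 F [-9.  17.5 -1.5] q6 0.3
finger stop [ 11.4 111.8] ang stop 90.0
top orange mid [-14.2  12.8] halflen 42.4 heading(stop) -89.4 thick 10.1 blue mid [-12.   57.9]
```

{"op": "arm_command", "data": {
  "series": [
    [[0.6, 0, 0], 0, 1],
    [[0.8, 0, 0], 0, 1],
    [[0, -3.2, 0], 0, 1],
    [[0, -3.2, 0], 0, 1],
    [[0, -3.2, 0], 0, 1],
    [[-3.5, 0, 0], 0, 1],
    [[-3.3, 0, 0], 0, 1],
    [[0, 0.3, 0], 0, 1],
    [[0, 0.3, 0], 0, 1]
  ]
}}

```text
t: 11.53
tool_pos: [0.3812, 0.3496, 0.0106]
tool_rot: [1.903, 2.5, -0.001]
wrist_force: [0.2, 0.7, -0.4]
opening: 0.002
gripper_force: 0.0
```

```bash
python3 -c "
from h import *
fin(); carrier()"
```

```text
t 11.53 tcp [0.3812 0.3496 0.0106] xang 105.46 F [ 0.2  0.7 -0.4] q6 0.26
finger stop [-76.8  53.6] ang stop 90.0
top orange mid [-14.4  12.8] halflen 42.4 heading(stop) -89.2 thick 9.9 blue mid [-4.1 43.4]
```

{"op": "arm_command", "data": {
  "series": [
    [[0.3, 0, 0], 0, 1],
    [[0, 0.3, 0], 0, 1],
    [[0, 0.3, 0], 0, 1],
    [[0, 0.35, 0], 0, 1],
    [[0, 0.35, 0], 0, 1],
    [[0, 0.35, 0], 0, 1],
    [[0, 0.35, 0], 0, 1],
    [[0, 0.35, 0], 0, 1]
  ]
}}

```text
t: 12.25
tool_pos: [0.4012, 0.3594, 0.01]
tool_rot: [-1.898, -2.5, 0.006]
wrist_force: [-5.7, -1.4, 5.2]
opening: 0.0
gripper_force: 3.3
```

```bash
python3 -c "
from h import *
fin(); im=carrier(); w=vision.camera('scene')
cv2.imwrite('pics/c3.png',np.hstack([cv2.resize(im[140:270,180:290],(400,472)),cv2.resize(w[200:300,180:340],(400,472))]))"
```

```text
t 12.25 tcp [0.4012 0.3594 0.01  ] xang 105.58 F [-5.7 -1.4  5.2] q6 0.25
finger stop [-54.8  57.7] ang stop 90.1
top orange mid [ 0.7 12.9] halflen 42.1 heading(stop) -88.3 thick 84.2 blue mid [ 8.8 39.8]
```

View pics/c3.png

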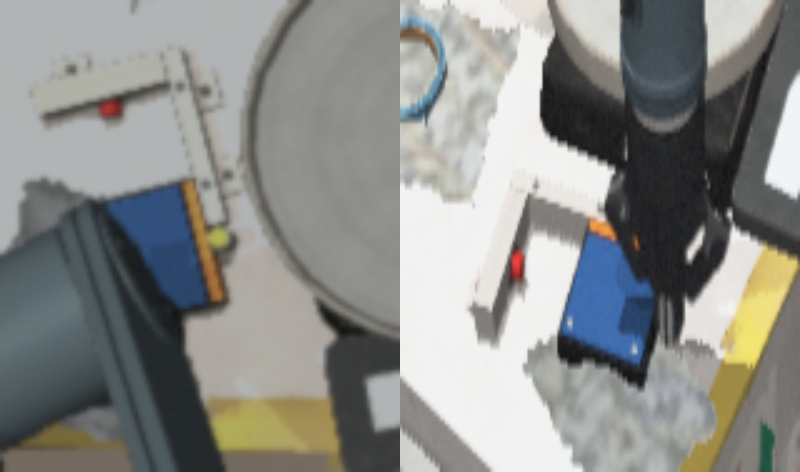

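The carrier lies along the rail: the orange strip, at (190,185)-(218,300) in the top crop, is parallel to the rail and against the post. I'll keep sliding.

{"op": "arm_command", "data": {
  "series": [
    [[0, 0.4, 0], 0, 1],
    [[0, 0.4, 0], 0, 1],
    [[0, 0.4, 0], 0, 1],
    [[0, 0.4, 0], 0, 1],
    [[0, 0.4, 0], 0, 1],
    [[0, 0.4, 0], 0, 1],
    [[0, 0.4, 0], 0, 1]
  ]
}}

```text
t: 12.93
tool_pos: [0.4307, 0.3673, 0.0101]
tool_rot: [1.901, 2.501, 0.0]
wrist_force: [-2.7, 0.0, -0.8]
opening: -0.002
gripper_force: 1.2
```

```bash
python3 -c "
from h import *
fin(); im=carrier()"
```

```text
t 12.93 tcp [0.4307 0.3673 0.0101] xang 105.55 F [-2.7  0.  -0.8] q6 0.24
finger stop [-24.3  57.4] ang stop 90.0
top orange mid [32.9 13.6] halflen 42.3 heading(stop) -88.7 thick 84.6 blue mid [39.2 37.8]
```

{"op": "arm_command", "data": {
  "series": [
    [[0, -0.8, 0], 0, 1],
    [[3.4, 0, 0], 0, 1],
    [[3.4, 0, 0], 0, 1],
    [[0, 3.4, 0], 0, 1],
    [[0, 3.4, 0], 0, 1],
    [[-0.8, 0, 0], 0, 1],
    [[-0.3, 0, 0], 0, 1],
    [[-0.15, 0, 0], 0, 1],
    [[-0.15, 0, 0], 0, 1],
    [[0, 0, 0], 0, 1]
  ]
}}

```text
t: 13.82
tool_pos: [0.4725, 0.4357, 0.0104]
tool_rot: [-1.901, -2.5, -0.002]
wrist_force: [0.2, 4.0, -2.5]
opening: -0.004
gripper_force: 2.0
```

```bash
python3 -c "
from h import *
fin(); im=carrier()"
```

```text
t 13.82 tcp [0.4725 0.4357 0.0104] xang 105.52 F [ 0.2  4.  -2.5] q6 0.3
finger stop [ 34.3 112.1] ang stop 90.0
top orange mid [34.9 13.6] halflen 42.6 heading(stop) -88.3 thick 85.3 blue mid [34.6 57.9]
```

{"op": "arm_command", "data": {
  "series": [
    [[-0.05, 0, 0], 0, 1],
    [[-0.05, 0, 0], 0, 1],
    [[0, 0, 0], 0, 1]
  ]
}}

```text
t: 14.12
tool_pos: [0.4727, 0.4357, 0.0105]
tool_rot: [-1.9, -2.5, -0.002]
wrist_force: [-1.3, 7.5, -1.1]
opening: 0.002
gripper_force: 3.6
```

```bash
python3 -c "
from h import *
fin(); im=carrier()"
```

```text
t 14.12 tcp [0.4727 0.4357 0.0105] xang 105.55 F [-1.3  7.5 -1.1] q6 0.3
finger stop [ 34.4 112. ] ang stop 90.0
top orange mid [34.9 13.6] halflen 42.6 heading(stop) -88.3 thick 85.3 blue mid [34.9 58. ]
```

{"op": "arm_command", "data": {
  "series": [
    [[0.5, 0, 0], 0, 1],
    [[0.9, 0, 0], 0, 1],
    [[0, -3.4, 0], 0, 1],
    [[0, -3.4, 0], 0, 1],
    [[-3.4, 0, 0], 0, 1],
    [[-3.4, 0, 0], 0, 1],
    [[0, 0.3, 0], 0, 1],
    [[0, 0.4, 0], 0, 1],
    [[0, 0.4, 0], 0, 1],
    [[0, 0.4, 0], 0, 1]
  ]
}}

```text
t: 15.0
tool_pos: [0.4364, 0.3686, 0.0103]
tool_rot: [-1.899, -2.501, 0.003]
wrist_force: [-5.3, -0.4, 4.0]
opening: -0.0
gripper_force: 2.8
```

{"op": "arm_command", "data": {
  "series": [
    [[0, 0.3, 0], 0, 1],
    [[0, 0.3, 0], 0, 1],
    [[0, 0.3, 0], 0, 1],
    [[0, 0.3, 0], 0, 1],
    [[0, 0.2, 0], 0, 1]
  ]
}}

```text
t: 15.42
tool_pos: [0.4493, 0.3725, 0.0101]
tool_rot: [-1.898, -2.501, 0.004]
wrist_force: [-6.1, -1.8, 4.4]
opening: 0.002
gripper_force: 3.0
```

```bash
python3 -c "
from h import *
fin(); im=carrier()"
```

```text
t 15.42 tcp [0.4493 0.3725 0.0101] xang 105.61 F [-6.1 -1.8  4.4] q6 0.23
finger stop [-5.  57.5] ang stop 90.1
top orange mid [52.3 14.4] halflen 42.4 heading(stop) -89.0 thick 84.8 blue mid [57.9 37. ]
```

{"op": "arm_command", "data": {
  "series": [
    [[0, 0.2, 0], 0, 1],
    [[0, 0.2, 0], 0, 1],
    [[0, 0.2, 0], 0, 1],
    [[0, 0.1, 0], 0, 1],
    [[0, 0.0, 0], 0, 1]
  ]
}}

```text
t: 15.88
tool_pos: [0.4563, 0.3744, 0.0101]
tool_rot: [-1.899, -2.501, 0.003]
wrist_force: [-4.6, -1.6, 4.7]
opening: -0.003
gripper_force: 2.5
```

{"op": "arm_command", "data": {
  "series": [
    [[0, 0.1, 0], 0, 1],
    [[0, 0.1, 0], 0, 1],
    [[0, 0, 0], 0, 1]
  ]
}}

```text
t: 16.13
tool_pos: [0.4569, 0.3745, 0.01]
tool_rot: [-1.898, -2.501, 0.006]
wrist_force: [-8.3, -1.8, 7.0]
opening: -0.003
gripper_force: 4.3
```

```bash
python3 -c "
from h import *
fin(); im=carrier()"
```

```text
t 16.13 tcp [0.4569 0.3745 0.01  ] xang 105.61 F [-8.3 -1.8  7. ] q6 0.22
finger stop [ 2.9 57.3] ang stop 90.1
top orange mid [60.2 14.6] halflen 42.1 heading(stop) -89.4 thick 84.2 blue mid [65.9 36.5]
```

{"op": "arm_command", "data": {
  "series": [
    [[0, 0.1, 0], 0, 1],
    [[0, 0.1, 0], 0, 1],
    [[0, 0, 0], 0, 1]
  ]
}}

```text
t: 16.43
tool_pos: [0.4577, 0.3747, 0.01]
tool_rot: [-1.897, -2.5, 0.01]
wrist_force: [-12.3, -2.4, 10.2]
opening: -0.005
gripper_force: 6.0
```

{"op": "arm_command", "data": {
  "series": [
    [[0, 0.1, 0], 0, 1],
    [[0, 0.1, 0], 0, 1],
    [[0, 0, 0], 0, 1]
  ]
}}

```text
t: 16.68
tool_pos: [0.4585, 0.3749, 0.0099]
tool_rot: [-1.896, -2.499, 0.013]
wrist_force: [-14.7, -3.3, 12.0]
opening: 0.0
gripper_force: 7.6
```

{"op": "arm_command", "data": {
  "series": [
    [[0, 0, -0.1], 0, 1],
    [[0, 0, -0.1], 0, 1],
    [[0, 0, 0], 0, 1]
  ]
}}

```text
t: 16.93
tool_pos: [0.4596, 0.375, 0.0109]
tool_rot: [-1.897, -2.5, 0.01]
wrist_force: [-8.2, -2.2, -1.5]
opening: -0.0
gripper_force: 4.0
```

```bash
python3 -c "
from h import *
fin(); carrier(); im=vision.camera('scene')
cv2.imwrite('pics/c4.png',cv2.resize(im[225:285,195:285],(720,480),interpolation=cv2.INTER_CUBIC))"
```

```text
t 16.93 tcp [0.4596 0.375  0.0109] xang 105.62 F [-8.2 -2.2 -1.5] q6 0.22
finger stop [ 5.5 57.1] ang stop 90.1
top orange mid [62.7 14.5] halflen 42.5 heading(stop) -89.0 thick 84.9 blue mid [68.3 36.2]
```

View pics/c4.png

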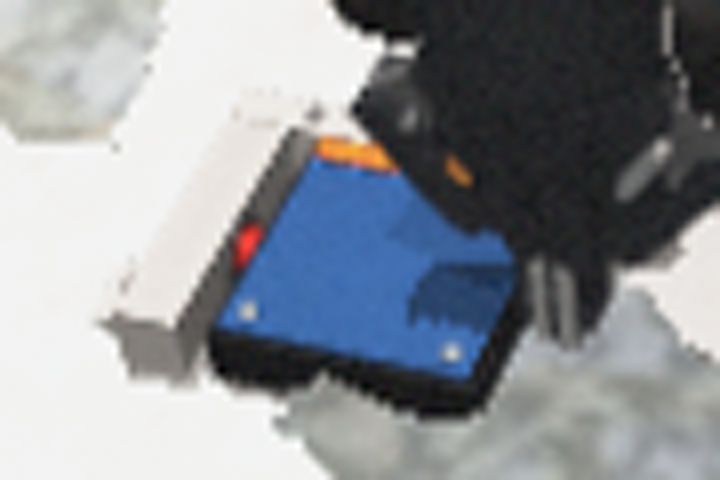

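The carrier is against the button: the red is still visible at (247,245), partly pressed, with the carrier square to the block. I'll press a little more, then hold.

{"op": "arm_command", "data": {
  "series": [
    [[0, 0.1, 0], 0, 1],
    [[0, 0.1, -0.03], 0, 1],
    [[0, 0, 0], 0, 1]
  ]
}}

```text
t: 17.28
tool_pos: [0.4605, 0.375, 0.0105]
tool_rot: [-1.896, -2.499, 0.014]
wrist_force: [-9.7, -3.3, -1.1]
opening: 0.002
gripper_force: 4.9
```

{"op": "arm_command", "data": {
  "series": [
    [[0, 0.05, -0.03], 0, 1],
    [[0, 0.05, 0], 0, 1],
    [[0, 0, 0], 0, 1]
  ]
}}

```text
t: 17.53
tool_pos: [0.4609, 0.3751, 0.0105]
tool_rot: [-1.896, -2.498, 0.015]
wrist_force: [-11.3, -2.9, -0.4]
opening: -0.0
gripper_force: 5.4
```

{"op": "arm_command", "data": {
  "series": [
    [[0, 0.05, 0], 0, 1],
    [[0, 0, 0], 0, 1],
    [[0, 0, 0], 0, 1],
    [[0, 0, 0], 0, 1],
    [[0, 0, 0], 0, 1],
    [[0, 0, 0], 0, 1],
    [[0, 0, 0], 0, 1],
    [[0, 0, 0], 0, 1],
    [[0, 0, 0], 0, 1],
    [[0, 0, 0], 0, 1]
  ]
}}

```text
t: 18.37
tool_pos: [0.4611, 0.3752, 0.0105]
tool_rot: [-1.896, -2.498, 0.016]
wrist_force: [-10.8, -2.7, -0.6]
opening: 0.003
gripper_force: 5.7
```

{"op": "arm_command", "data": {
  "series": [
    [[0, -0.1, 0], 0, 1],
    [[0, -0.1, 0], 0, 1],
    [[0, -0.1, 0], 0, 1],
    [[0, -0.2, 0], 0, 1],
    [[0, -0.3, 0], 0, 1],
    [[0, -0.5, 0], 0, 1],
    [[0, -1.5, 0], 0, 1],
    [[0, -2, -1], 0, 1],
    [[0, -2, -3], 0, 1],
    [[0, 0, -4], 0, 1]
  ]
}}

```text
t: 19.2
tool_pos: [0.3954, 0.356, 0.0905]
tool_rot: [-1.897, -2.499, 0.014]
wrist_force: [-0.8, 0.2, -1.1]
opening: 0.001
gripper_force: 0.0
```

{"op": "arm_command", "data": {
  "series": [
    [[0, -3, -4], 0, 1],
    [[0, -3, -4], 0, 1],
    [[0, -3, -3], 0, 1],
    [[0, 0, 0], 0, 1]
  ]
}}

```text
t: 19.53
tool_pos: [0.3234, 0.338, 0.1955]
tool_rot: [1.896, 2.501, 0.015]
wrist_force: [0.4, 0.7, -0.4]
opening: 0.001
gripper_force: 0.0
```

```bash
python3 -c "
from h import *
fin(); im=carrier(); carrier('scene',np.s_[200:300,180:320]); w=vision.camera('scene')
cv2.imwrite('pics/c5.png',np.hstack([cv2.resize(im[140:240,180:280],(400,400),interpolation=3),cv2.resize(w[225:285,195:265],(400,400),interpolation=3)]))
for c in ('top','scene'):
  for n in ('carrier','seat','block','cup'): print(c,n,[(d['centre'].round(3) if hasattr(d['centre'],'round') else np.round(d['centre'],3),round(d['confidence'],2)) for d in nets.mark_of(n,c)[:1]])"
```

```text
t 19.53 tcp [0.3234 0.338  0.1955] xang 105.65 F [ 0.4  0.7 -0.4] q6 0.29
finger stop [-135.5   57.8] ang stop 90.2
top orange mid [61.4 14.4] halflen 42.4 heading(stop) -89.0 thick 84.9 blue mid [61.  58.5]
scene orange mid [61.2 17.7] halflen 42.9 heading(stop) -89.1 thick 85.8 blue mid [60.1 64.8]
top carrier [(array([ 0.512,  0.388, -0.004]), 0.68)]
top seat []
top block []
top cup [(array([ 0.453, -0.168, -0.002]), 0.68)]
scene carrier [(array([0.512, 0.39 , 0.001]), 0.83)]
scene seat []
scene block [(array([ 0.487, -0.038,  0.   ]), 0.51)]
scene cup [(array([ 0.452, -0.166,  0.002]), 0.69)]
```

View pics/c5.png

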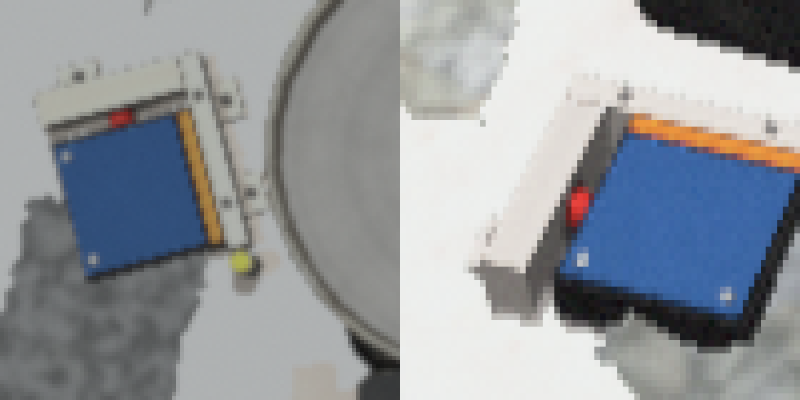

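The pictures show the carrier flush against the rail, orange edge to the rail, touching the button at (122,118) in the top crop. The estimated peak press was about 4 mm, and the bystanders have not moved.

```bash
python3 -c "
from h import *
print(r.sign_off())"
```

```text
the job is handed in; nothing more can be done
None
```

The job is handed in at about 20 s: the carrier was turned a quarter turn about the post, pressed square to the rail, slid to the end block and left seated there. The button was pressed an estimated 4 mm of its 5 mm and held for about 0.8 s. Push force peaked at about 20 N, once, while pressing the carrier to the rail, which is right at the limit. The cup and block show no movement in the cameras.

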